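# Turn the ink wheel to teal and ink the stamp in its window

## Task

Turn the ink wheel by its rubber hub until the teal pad fills the round window in the cover, then take the round wooden stamp, put it upright into the window and press it down on the teal pad for about a second with a gentle push of about 10 N, and let go, leaving it standing there on the pad. Never load the sprung wheel with more than 15 N, and leave everything else on the table where it stands.

Things in the scene. Friction and masses are not known exactly. Their poses are not given: they have to be found in the camera images.
- station: ink station, fixed: white square box 250 x 250 mm, cover top 54 mm above the table. Origin: centre of its underside, on the vertical wheel axis; z up; its -y axis points from the wheel axis to the window. Under the cover a wheel carries six round ink pads, 56 mm across, 60 degrees apart, 82 mm from the axis (teal, red, yellow, violet, orange, pink); only the one in the window shows.
- hub_axis (a point): point on the wheel's axis, 60 mm above the table, inside the wheel's hub: a flat black ribbed rubber disc 96 mm across, too wide to grip. A coloured dot per pad lies 40 mm from the axis, in that pad's direction. Its top is 61 to 75 mm above the table, different each time and not measured: feel for it. Wheel, hub and pads sink together on a spring: start at 3 N, then 6 N per mm, stop at 5 mm.
- wheel (a joint): wheel angle in rad, counter-clockwise from above. At 0, and a full turn on at 6.283, the teal pad is centred in the window; stops at -0.5 and 6.78. Turning takes about 0.11 N m; it stays where left. Two spread fingertips pressed on the hub with 8 to 12 N and twisted about the axis turn it by friction; pressed less, they slip
- window (a point): centre of the window at the top edge of its dark steel collar: round hole 41 mm across, collar 51 mm across, edge 60 mm above the table, hole 14 mm deep through collar and cover. The pad surface lies 17 to 31 mm below this point with the wheel unloaded (32 mm below the hub's top). Axes as the station's
- stamp_mid (a point): middle, half-way up on its axis, of the loose round wooden stamp, standing upright, z up: 90 mm tall; foot 36 mm across up to 28 mm above its underside (black rubber face), neck 18 mm across, brown cylindrical grip 26 mm across from 58 to 90 mm above the underside. About 0.11 kg. Not the stamp with the square black foot and red grip.
- stamp: the same stamp; origin at the centre of its underside
- square_stamp: bystander: stamp with square black foot 42 mm and red grip, 80 mm tall; origin at its underside
- spray_amber: bystander: amber spray bottle, 36 mm across, 112 mm tall; origin at its underside
- spray_green: bystander: dark green spray bottle, same size
- spray_blue: bystander: blue spray bottle, same size
- spray_rose: bystander: rose spray bottle, same size
- ink_jar: bystander: amber glass jar 44 mm across, 50 mm tall; origin at its underside
- glue_brush: bystander: brush 170 mm long lying on the table

How it is judged:
On the way, in this order (a step that is already met when the one before it is completed fails the run):
1. the teal pad stands in the window, within 0.08 rad of centred ((value of joint wheel between -0.08 and 0.08 rad or value of joint wheel between 6.203 and 6.363 rad)), for 0.3 s.
2. the stamp, upright in the window, is pressed on the wheel's pad with more than 6 N for 0.4 s (contact force between stamp and wheel above 6 N and horizontal distance between stamp_mid and window below 0.006 m and z of stamp_mid in the frame of window below 0.032 m and (value of joint wheel between -0.08 and 0.08 rad or value of joint wheel between 6.203 and 6.363 rad)), for 0.4 s.
At the end, for the whole second after the job is handed in: The teal pad is centred in the window within 0.08 rad (about 6.5 mm at the pad), and the round stamp stands in the window, upright within 0.12 rad, within 6 mm of its centre, its middle less than 32 mm above the collar's edge, resting on the pad, let go and at rest ((value of joint wheel between -0.08 and 0.08 rad or value of joint wheel between 6.203 and 6.363 rad) and horizontal distance between stamp_mid and window below 0.006 m and z of stamp_mid in the frame of window below 0.032 m and angle between stamp's own z axis and vertical below 0.12 rad and contact force between stamp and wheel above 0.3 N and linear speed of stamp below 0.02 m/s); the robot touches nothing.
It fails at once if the sprung wheel (hub or pad) is loaded with more than 15 N (contact force between anything else and wheel above 15 N).
It fails at once if a bystander is moved by more than 25 mm (distance of any of square_stamp, spray_amber, spray_green, spray_blue, spray_rose, ink_jar, glue_brush from where it was at the start of the episode above 0.025 m).
It also fails if it takes over 72 s, if anything falls off the work surface, if the arm or the gripper's body presses on something with over 40 N, if the wrist force passes 120 N, or if a joint passes its speed limit or range.

## Robot

A 7-joint arm with a two-finger parallel gripper is mounted at the origin on the work surface. World frame = base frame: x ahead of the robot, y to its left, z up, the work surface at z = 0. Lengths are in m, angles in rad, forces in N, time in s.
With the tool pointing down it reaches from about 0.425 to 0.875 m from the base axis. Payload 4.7 kg.
Tool frame: the origin (TCP) lies on the centre line of the jaws, within the pads' length; the fingertips stand 22 mm ahead of it and the grasp point (between the pads) lies 3 mm ahead of it (ctrl.tcp_to_tips is the z of the fingertips in the tool frame, in m); z points along the fingers, y is the direction in which the jaws open and shut (so a half turn about z gives the same grasp; the last joint's range is limited). The gripper opens to 87 mm and grips with 3 to 60 N. Pads are 19 mm wide; open, the fingers measure 117 mm over their backs; the gripper's body (75 mm by 190 mm) begins 51 mm behind the grasp point.
Start: joints at [-1.224, 0.321, -0.07, 1.45, 0.023, 1.371, -0.057], TCP at [0.212, 0.614, 0.245] pointing down, gripper open.
Joint ranges: [-2.86, 2.86], [-0.3, 2.09], [-1.38, 1.24], [0.06, 2.45], [-1.56, 4.7], [0.09, 2.05], [-2.69, 2.69]. Speed limits (rad/s): [2.57, 2.57, 3.14, 3.14, 3.14, 3.14, 3.14].

## Interface

Orientations are given as a rotation vector (axis times angle).
In Python, from bench import ctrl, cams gives the robot as it stands.
- The arm moves only by the tool move_arm, never from a script. Its argument "deltas" is a list of rows, each an object with "linear": the shift along the tool's x, y, z as a fraction of full scale, a list of three; "turn": the turn, a rotation vector about the tool's x, y, z as a fraction of full scale, a list of three; "claw": the closure, from 0 (fully open) to 1 (shut). In form: [{"linear": [tx, ty, tz], "turn": [wx, wy, wz], "claw": claw}, ...]. A call has 1 to 20 rows; each row shifts and turns the commanded pose from where the row before left it, along the tool's axes as they then stand; what a row does not reach is not made up. Full scale, the value 1, is 0.03 m for a shift and 4 degrees for a turn. A row lasts 1/12 s, in which the tool goes at most 41.7 mm and 7.16 degrees, less where a joint would pass 70% of its speed; a pose out of reach is approached as far as the arm can. A call with a number of a shift or a turn outside -1 to 1 is refused whole. A call with a gripper value outside its range is refused whole. The fingers move at their own pace and stop on an object; "grip_force" is the grip in N (left out, the last holds). Time passes only in rows, so rows that do not move let the fingers close. It gives the time, the measured TCP pose, the force and the opening at its end, in the units of the state.
- ctrl.get_state(): the state, without advancing time (a new reading comes with each control period).
- cams.get_image(name): name is "scene" or "top" or "wrist"; returns a dict with "image" (400x640x3 uint8, red, green, blue), "K" (3x3 intrinsics, pixels), "world_from_camera" (4x4, takes a point from camera to world coordinates); the wrist camera has in their place "tool_from_camera" (4x4, takes a point from camera to tool coordinates, whose origin is the TCP and whose axes are the flange's). Camera axes: x right, y down, z forward; pixel columns grow to the right and rows downward; lengths in m; the calibration is good to about 2 mm. The wrist camera is an equidistant fisheye: a pixel r from the principal point sees the ray r / f radians off the axis. A picture is of the moment at which its call begins: read the wrist's pose just before it. There is no depth.
- ctrl.close_job(): hands the job in, once; it reports no verdict.
The state is a dict: "time": time; "joint_positions": joint angles; "qd": joint speeds; "joint_torque": joint torques, N m; "position": TCP position; "tool_rot": TCP orientation; "ft_force": force on the tool from outside, world axes, zero at the start; "torque": the same for the moment, N m; "grip_width": opening from 0.0 (shut) to 1.0 (fully open).
Only numpy, scipy, OpenCV 4.12 (cv2) and the standard library are available. Lean on these libraries where they do the work, as an engineer would, in place of code of your own. Each camera call takes 0.05 s, during which the arm holds its last target. There are 200 camera calls.

## Working session

There is one attempt and no reset: what is moved stays moved. The work goes in short steps, Python scripts to look and compute and a tool call to move; the robot and the scene stay as the last step left them, time stands still between calls to the robot, and variables do not carry over. Pictures are saved under pics/ and viewed, about 8 in all and at most 12, crops included, and the job is handed in when it is done.

Besides the shell and the picture viewer there is one more tool, called after "Call:" by a JSON object that holds its "fn" and its "kwargs", one argument or row to a line. move_arm: Moves the arm, as the interface text tells. Shift numbers are shares of 0.03 m and turn numbers shares of 4 degrees, none past 1 either way. Its arguments: {"type":"object","properties":{"deltas":{"type":"array"},"grip_force":{"type":"number"}},"required":["deltas"]}

```bash
mkdir -p pics; cat > h.py <<'E'
import numpy as np, cv2
from bench import ctrl, cams
from scipy.spatial.transform import Rotation as R
def shot(n,f=None):
    d=cams.get_image(n)
    if f: cv2.imwrite('pics/'+f,cv2.cvtColor(d['image'],cv2.COLOR_RGB2BGR))
    return d
def ray(d,u,v,z):
    T=d['world_from_camera'];K=d['K']
    r=T[:3,:3]@np.linalg.inv(K)@[u,v,1]
    o=T[:3,3]; return o+r*(z-o[2])/r[2]
E
python3 - <<'E'
from h import *
s=ctrl.get_state(); print(s)
for n in ('top','scene'):
    d=shot(n,n+'1.png'); print(d['K'].tolist(),np.round(d['world_from_camera'],3).tolist())
print(ctrl.tcp_to_tips)
E
```

```text
{'time': 0.0, 'joint_positions': array([-1.22386499,  0.32185307, -0.07006437,  1.4516844 ,  0.02260112,
        1.37082958, -0.05688373]), 'qd': array([-0.00047169, -0.00029976,  0.00116803, -0.00040078, -0.00044316,
        0.00058335, -0.0011195 ]), 'joint_torque': array([-1.26451181e-03, -4.91286635e+01, -4.04450800e-01, -3.12524414e+01,
       -6.38622791e-02,  4.38528636e-02,  1.78312166e-04]), 'position': array([0.21225396, 0.61380938, 0.24343709]), 'tool_rot': array([-0.52032007, -3.09797757,  0.00310254]), 'ft_force': array([-0.29735187, -0.29203503, -0.64236798]), 'torque': array([-0.02504017,  0.0079722 , -0.02426904]), 'grip_width': 1.0008070157198725}
[[477.1438953380241, 0.0, 325.28116797161107], [0.0, 477.1438953380241, 198.3205663317607], [0.0, 0.0, 1.0]] [[-0.013, -0.989, 0.149, 0.356], [-1.0, 0.013, 0.002, 0.032], [-0.004, -0.149, -0.989, 1.584], [0.0, 0.0, 0.0, 1.0]]
[[445.9900765508677, 0.0, 318.8150418203005], [0.0, 445.9900765508677, 196.756168837208], [0.0, 0.0, 1.0]] [[0.495, 0.689, -0.53, 1.262], [0.869, -0.397, 0.295, -0.343], [-0.007, -0.607, -0.795, 1.099], [0.0, 0.0, 0.0, 1.0]]
0.022
```

View pics/top1.png

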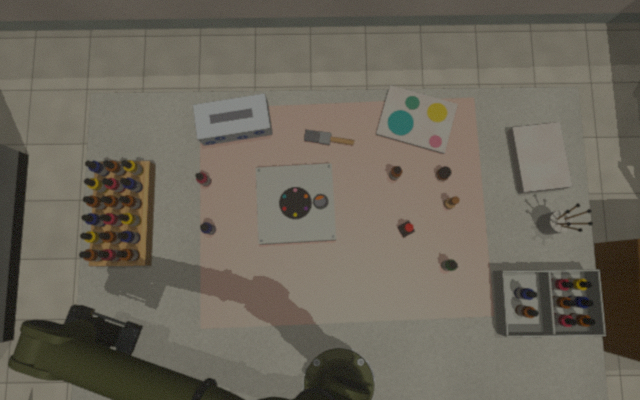

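View pics/scene1.png

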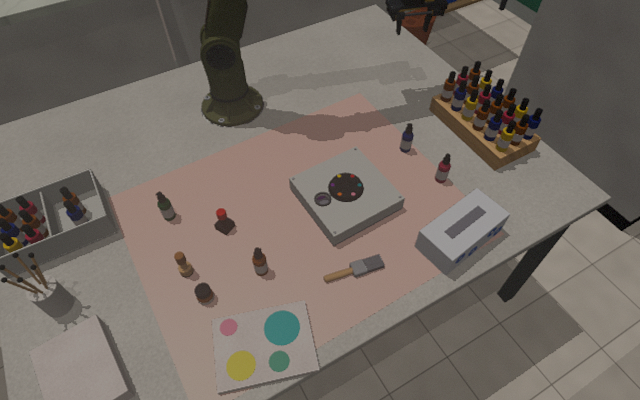

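The top view shows the station near (295,203), the window at (320,201), and probably the round stamp at (452,201). The scene view shows that stamp at (183,264). I'll enlarge the hub and stamp next.

```bash
python3 - <<'E'
from h import *
t=cv2.imread('pics/top1.png'); s=cv2.imread('pics/scene1.png')
a=cv2.resize(t[155:250,250:345],(400,400),interpolation=cv2.INTER_CUBIC)
b=cv2.resize(s[240:310,150:220],(400,400),interpolation=cv2.INTER_CUBIC)
c=cv2.resize(s[140:240,285:410],(400,320),interpolation=cv2.INTER_CUBIC);c=cv2.copyMakeBorder(c,0,80,0,0,0)
im=np.hstack([a,c]); cv2.imwrite('pics/crop1.png',cv2.resize(np.clip(im*1.7,0,255).astype(np.uint8),(800,400)))
d=cams.get_image('top')
for n,u,v,z in (('hub',295,203,.068),('win',320.5,201,.06),('stamp',452,201,.08)): print(n,ray(d,u,v,z))
for c in ((256,166),(331,163),(336,240),(260,243)): print(ray(d,*c,.054))
d=cams.get_image('scene')
for n,u,v,z in (('hub',346,187,.068),('win',322,199,.06),('stamptop',181,257,.09),('stampfoot',187,273,.0)): print(n,ray(d,u,v,z))
d=cams.get_image('wrist');print({k:np.round(v,3).tolist() for k,v in d.items() if k!='image'})
E
```

```text
hub [0.57068045 0.13253657 0.068     ]
win [0.57724907 0.05071785 0.06      ]
stamp [ 0.56884396 -0.36797824  0.08      ]
[0.69683756 0.26095713 0.054     ]
[0.70358427 0.01495415 0.054     ]
[0.45133728 0.0025806  0.054     ]
[0.44488087 0.24588361 0.054     ]
hub [0.58362268 0.12701456 0.068     ]
win [0.58149803 0.04641225 0.06      ]
stamptop [ 0.58207146 -0.37447168  0.09      ]
stampfoot [ 0.57789472 -0.37955858  0.        ]
{'K': [[309.707, 0.0, 319.709], [0.0, 309.707, 193.797], [0.0, 0.0, 1.0]], 'tool_from_camera': [[-0.001, -0.952, -0.307, 0.084], [1.0, -0.0, -0.0, -0.0], [0.0, -0.307, 0.952, -0.14], [0.0, 0.0, 0.0, 1.0]]}
```

View pics/crop1.png

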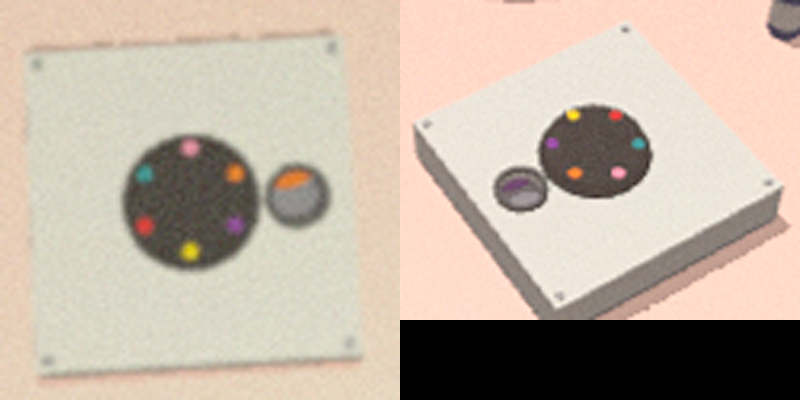

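The zoom shows the dots running counter-clockwise as teal, red, yellow, violet, orange, pink. Teal sits about 145° counter-clockwise of the window, so I need to turn about 145° clockwise. Next I'll move over the hub and open to about 61 mm.

Call:
{"fn": "move_arm", "kwargs": {
  "deltas": [
    {"linear":[-0.9,-0.61,0],"turn":[0,0,0],"claw":0.3},
    {"linear":[-0.9,-0.61,0],"turn":[0,0,0],"claw":0.3},
    {"linear":[-0.9,-0.61,0],"turn":[0,0,0],"claw":0.3},
    {"linear":[-0.9,-0.61,0],"turn":[0,0,0],"claw":0.3},
    {"linear":[-0.9,-0.61,0],"turn":[0,0,0],"claw":0.3},
    {"linear":[-0.9,-0.61,0],"turn":[0,0,0],"claw":0.3},
    {"linear":[-0.9,-0.61,0],"turn":[0,0,0],"claw":0.3},
    {"linear":[-0.9,-0.61,0],"turn":[0,0,0],"claw":0.3},
    {"linear":[-0.9,-0.61,0],"turn":[0,0,0],"claw":0.3},
    {"linear":[-0.9,-0.61,0],"turn":[0,0,0],"claw":0.3},
    {"linear":[-0.9,-0.61,0],"turn":[0,0,0],"claw":0.3},
    {"linear":[-0.9,-0.61,0],"turn":[0,0,0],"claw":0.3},
    {"linear":[-0.9,-0.61,0],"turn":[0,0,0],"claw":0.3},
    {"linear":[-0.9,-0.61,0],"turn":[0,0,0],"claw":0.3},
    {"linear":[-0.9,-0.61,0],"turn":[0,0,0],"claw":0.3},
    {"linear":[-0.9,-0.61,0],"turn":[0,0,0],"claw":0.3},
    {"linear":[-0.9,-0.61,0],"turn":[0,0,0],"claw":0.3},
    {"linear":[-0.9,-0.61,0],"turn":[0,0,0],"claw":0.3},
    {"linear":[0,0,0.3],"turn":[0,0,0],"claw":0.3},
    {"linear":[0,0,0],"turn":[0,0,0],"claw":0.3}
  ]
}}

```text
time: 1.92
position: [0.5643, 0.1416, 0.2341]
tool_rot: [-0.528, -3.095, 0.003]
ft_force: [-0.5, -0.1, -1.3]
grip_width: 0.697
```

```bash
cat >> h.py <<'E'
def wray(d,s,u,v,z):
    K=d['K'];T=d['tool_from_camera'];x=(u-K[0,2])/K[0,0];y=(v-K[1,2])/K[1,1];r=np.hypot(x,y)
    c=np.array([np.sin(r)*x/max(r,1e-9),np.sin(r)*y/max(r,1e-9),np.cos(r)])
    Rw=R.from_rotvec(s['tool_rot']).as_matrix()
    o=s['position']+Rw@T[:3,3]; q=Rw@T[:3,:3]@c
    return o+q*(z-o[2])/q[2]
def wproj(d,s,p):
    Rw=R.from_rotvec(s['tool_rot']).as_matrix();T=d['tool_from_camera']
    c=T[:3,:3].T@(Rw.T@(np.array(p)-s['position'])-T[:3,3])
    t=np.arctan2(np.hypot(c[0],c[1]),c[2]);h=np.hypot(c[0],c[1]);K=d['K']
    return K[0,2]+K[0,0]*t*c[0]/h,K[1,2]+K[1,1]*t*c[1]/h
E
python3 - <<'E'
from h import *
s=ctrl.get_state();d=shot('wrist','w1.png')
print(s['position'],s['tool_rot'],s['grip_width'],s['joint_positions'],s['ft_force'],s['time'])
t=cams.get_image('top')
hsv=cv2.cvtColor(d['image'],cv2.COLOR_RGB2HSV)
for nm,p in (('hub',(.575,.131,.068)),('win',(.578,.05,.06))): print(nm,wproj(d,s,p))
E
```

```text
[0.56430801 0.1415766  0.23408037] [-5.27516491e-01 -3.09535250e+00  2.68569711e-03] 0.6969934114615258 [-0.59281176  0.18428469  0.34281385  1.65218014 -0.06272961  1.3182824
  0.99365163] [-0.52407429 -0.05806583 -1.27886443] 1.9167
hub (np.float64(314.22896973599234), np.float64(193.3522216557621))
win (np.float64(247.0548092034378), np.float64(216.48466569527994))
```

View pics/w1.png

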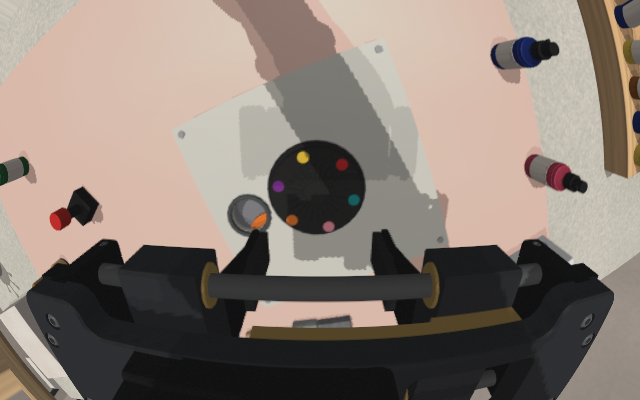

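The wrist view shows the hub at (317,187), with dots teal (354,200), pink (329,227), orange (292,220), violet (278,187), yellow (303,158) and red (342,164). The collar is at about (249,215). Now I'll measure these precisely.

```bash
cat > dots.py <<'E'
from h import *
def blob(img,p,rad=9):
    hsv=cv2.cvtColor(img,cv2.COLOR_RGB2HSV); u,v=map(int,p)
    m=np.zeros(img.shape[:2],np.uint8); cv2.circle(m,(u,v),rad,255,-1)
    k=(m>0)&(hsv[...,1]>70)&(hsv[...,2]>70)
    ys,xs=np.nonzero(k); return xs.mean(),ys.mean(),k.sum()
def fit(d,s,dots,names):
    from scipy.optimize import least_squares
    ok=[(n,blob(d['image'],p)) for n,p in zip(names,dots)]
    idx=dict(teal=0,red=1,yellow=2,violet=3,orange=4,pink=5)
    def res(x):
        return np.concatenate([np.array(wproj(d,s,[x[0]+.04*np.cos(x[3]+idx[n]*np.pi/3),x[1]+.04*np.sin(x[3]+idx[n]*np.pi/3),x[2]]))-b[:2] for n,b in ok])
    best=min((least_squares(res,[.575,.13,.068,a]) for a in np.arange(0,6.3,1)),key=lambda r:r.cost)
    return best.x,np.sqrt(2*best.cost/len(best.fun)),[round(b[2]) for n,b in ok]
E
python3 - <<'E'
from dots import *
s=ctrl.get_state();d=cams.get_image('wrist')
P=dict(yellow=(303,158),red=(342,164),violet=(278,187),teal=(354,200),orange=(292,220),pink=(329,227))
x,e,n=fit(d,s,P.values(),P.keys());print('hub',x,e,n)
# collar: dark ring outer boundary
g=cv2.cvtColor(d['image'],cv2.COLOR_RGB2GRAY)
pts=[]
for a in np.arange(0,2*np.pi,.1):
    # outward-in: first strong dark edge from 32px
    pr=[float(cv2.getRectSubPix(g,(1,1),(249+r*np.cos(a),215+r*np.sin(a)))[0,0]) for r in np.arange(30,12,-.5)]
    gr=np.diff(pr); i=np.argmin(gr[:]) ; r=30-.5*i; 
    if -gr[i]>12: pts.append((249+r*np.cos(a),215+r*np.sin(a),r))
pts=np.array(pts);print(np.round(pts[:,2],1))
W=np.array([wray(d,s,u,v,.06)[:2] for u,v,_ in pts])
A=np.c_[2*W,np.ones(len(W))]
for _ in range(4):
    c=np.linalg.lstsq(A,(W**2).sum(1),rcond=None)[0];r=np.sqrt(c[2]+c[0]**2+c[1]**2)
    q=abs(np.hypot(*(W-c[:2]).T)-r); k=q<max(.0012,np.median(q)*1.5);W=W[k];A=A[k]
print('window',c[:2],r,len(W))
v=c[:2]-x[:2];print('dist',np.hypot(*v),'wheel',np.degrees((x[3]-np.arctan2(v[1],v[0]))%(2*np.pi)), 'windir',np.degrees(np.arctan2(v[1],v[0])))
# station corners screws for direction
for p in ((181,134),(378,49)):print(wray(d,s,*p,.054))
t=cams.get_image('top')
print('top hub', ray(t,295.1,203,x[2]))
E
```

```text
hub [0.57487385 0.13306695 0.06972125 1.0467077 ] 0.15003606766733554 [117, 98, 106, 81, 94, 92]
[18.5 19.  19.  19.5 19.5 20.  20.5 21.5 21.  28.  23.  23.5 24.  24.
 24.  24.  24.5 24.5 24.5 25.  25.  25.5 25.5 25.  26.  26.  25.  25.5
 25.  24.5 24.5 23.5 23.5 23.  22.5 21.5 21.5 20.5 20.  20.  18.5 19.
 18.  18.5 18.  18.  17.5 17.  17.5 17.5 18.  18.  18.  18.  18.  19. ]
window [0.57829551 0.05150492] 0.026044690845163587 52
dist 0.08163376266214767 wheel 147.56969133620652 windir -87.59775772637794
[0.46473857 0.01570434 0.054     ]
[0.45317772 0.24600312 0.054     ]
top hub [0.57043286 0.1321022  0.06972125]
```

The fit is good: hub (0.5749, 0.1331, ~0.070), window (0.5783, 0.0515), wheel at about 147.5°. I'll centre over the hub and descend to about 9 mm above it.

Call:
{"fn": "move_arm", "kwargs": {
  "deltas": [
    {"linear":[-0.427,-0.15,0.5],"turn":[0,0,0],"claw":0.3},
    {"linear":[0,0,0.8],"turn":[0,0,0],"claw":0.3},
    {"linear":[0,0,0.8],"turn":[0,0,0],"claw":0.3},
    {"linear":[0,0,0.8],"turn":[0,0,0],"claw":0.3},
    {"linear":[0,0,0.8],"turn":[0,0,0],"claw":0.3},
    {"linear":[0,0,0.5],"turn":[0,0,0],"claw":0.3},
    {"linear":[0,0,0.2],"turn":[0,0,0],"claw":0.3},
    {"linear":[0,0,0],"turn":[0,0,0],"claw":0.3},
    {"linear":[0,0,0],"turn":[0,0,0],"claw":0.3},
    {"linear":[0,0,0],"turn":[0,0,0],"claw":0.3}
  ]
}}

```text
time: 2.95
position: [0.5757, 0.1366, 0.1052]
tool_rot: [0.519, 3.096, 0.002]
ft_force: [0.8, 0.1, 0.5]
grip_width: 0.697
```

Call:
{"fn": "move_arm", "kwargs": {
  "deltas": [
    {"linear":[-0.013,-0.12,0.1],"turn":[0,0,0],"claw":0.3},
    {"linear":[0,0,0.08],"turn":[0,0,0],"claw":0.3},
    {"linear":[0,0,0.04],"turn":[0,0,0],"claw":0.3},
    {"linear":[0,0,0],"turn":[0,0,0],"claw":0.3},
    {"linear":[0,0,0],"turn":[0,0,0],"claw":0.3}
  ]
}}

```text
time: 3.37
position: [0.5739, 0.1323, 0.097]
tool_rot: [0.52, 3.098, 0.0]
ft_force: [-0.0, 0.4, 0.7]
grip_width: 0.695
```

Call:
{"fn": "move_arm", "kwargs": {
  "deltas": [
    {"linear":[0,0,0.05],"turn":[0,0,0],"claw":0.3},
    {"linear":[0,0,0.05],"turn":[0,0,0],"claw":0.3},
    {"linear":[0,0,0],"turn":[0,0,0],"claw":0.3},
    {"linear":[0,0,0],"turn":[0,0,0],"claw":0.3}
  ]
}}

```text
time: 3.7
position: [0.5738, 0.1323, 0.0938]
tool_rot: [-0.52, -3.098, 0.0]
ft_force: [0.5, -0.5, 0.3]
grip_width: 0.702
```

Call:
{"fn": "move_arm", "kwargs": {
  "deltas": [
    {"linear":[0,0,0.035],"turn":[0,0,0],"claw":0.3},
    {"linear":[0,0,0],"turn":[0,0,0],"claw":0.3},
    {"linear":[0,0,0],"turn":[0,0,0],"claw":0.3}
  ]
}}

```text
time: 3.95
position: [0.5739, 0.1323, 0.0929]
tool_rot: [-0.52, -3.098, -0.0]
ft_force: [-1.3, 0.7, 0.7]
grip_width: 0.699
```

Call:
{"fn": "move_arm", "kwargs": {
  "deltas": [
    {"linear":[0,0,0.03],"turn":[0,0,0],"claw":0.3},
    {"linear":[0,0,0],"turn":[0,0,0],"claw":0.3},
    {"linear":[0,0,0],"turn":[0,0,0],"claw":0.3}
  ]
}}

```text
time: 4.2
position: [0.5739, 0.1323, 0.092]
tool_rot: [-0.52, -3.098, -0.0]
ft_force: [0.0, -0.5, 0.6]
grip_width: 0.7
```

Call:
{"fn": "move_arm", "kwargs": {
  "deltas": [
    {"linear":[0,0,0.03],"turn":[0,0,0],"claw":0.3},
    {"linear":[0,0,0],"turn":[0,0,0],"claw":0.3},
    {"linear":[0,0,0],"turn":[0,0,0],"claw":0.3}
  ]
}}

```text
time: 4.45
position: [0.5739, 0.1323, 0.0911]
tool_rot: [-0.52, -3.098, -0.0]
ft_force: [0.6, -0.5, 0.3]
grip_width: 0.702
```

Call:
{"fn": "move_arm", "kwargs": {
  "deltas": [
    {"linear":[0,0,0.03],"turn":[0,0,0],"claw":0.3},
    {"linear":[0,0,0],"turn":[0,0,0],"claw":0.3},
    {"linear":[0,0,0],"turn":[0,0,0],"claw":0.3}
  ]
}}

```text
time: 4.7
position: [0.5741, 0.1323, 0.0906]
tool_rot: [0.52, 3.098, 0.0]
ft_force: [-2.4, -0.2, 3.1]
grip_width: 0.702
```

Call:
{"fn": "move_arm", "kwargs": {
  "deltas": [
    {"linear":[0,0,0.02],"turn":[0,0,0],"claw":0.3},
    {"linear":[0,0,0],"turn":[0,0,0],"claw":0.3},
    {"linear":[0,0,0],"turn":[0,0,0],"claw":0.3}
  ]
}}

```text
time: 4.95
position: [0.5742, 0.1323, 0.0902]
tool_rot: [0.52, 3.098, 0.001]
ft_force: [-1.5, -0.0, 5.9]
grip_width: 0.696
```

Call:
{"fn": "move_arm", "kwargs": {
  "deltas": [
    {"linear":[0,0,0.025],"turn":[0,0,0],"claw":0.3},
    {"linear":[0,0,0],"turn":[0,0,0],"claw":0.3},
    {"linear":[0,0,0],"turn":[0,0,0],"claw":0.3}
  ]
}}

```text
time: 5.2
position: [0.5743, 0.1323, 0.0898]
tool_rot: [0.52, 3.098, 0.001]
ft_force: [-2.1, -0.7, 6.5]
grip_width: 0.698
```

Call:
{"fn": "move_arm", "kwargs": {
  "deltas": [
    {"linear":[0,0,0.03],"turn":[0,0,0],"claw":0.3},
    {"linear":[0,0,0],"turn":[0,0,0],"claw":0.3},
    {"linear":[0,0,0],"turn":[0,0,0],"claw":0.3}
  ]
}}

```text
time: 5.45
position: [0.5744, 0.1322, 0.0894]
tool_rot: [0.52, 3.097, 0.001]
ft_force: [-2.9, -0.3, 10.4]
grip_width: 0.696
```

Call:
{"fn": "move_arm", "kwargs": {
  "deltas": [
    {"linear":[0,0,0],"turn":[0,0,0.3],"claw":0.3},
    {"linear":[0,0,0],"turn":[0,0,0.5],"claw":0.3},
    {"linear":[0,0,0],"turn":[0,0,0.7],"claw":0.3},
    {"linear":[0,0,0],"turn":[0,0,0.7],"claw":0.3},
    {"linear":[0,0,0],"turn":[0,0,0.7],"claw":0.3}
  ]
}}

```text
time: 5.87
position: [0.575, 0.132, 0.0895]
tool_rot: [0.834, 3.027, 0.001]
ft_force: [-1.3, -1.4, 8.8]
grip_width: 0.698
```

Call:
{"fn": "move_arm", "kwargs": {
  "deltas": [
    {"linear":[0,0,0.008],"turn":[0,0,0.8],"claw":0.3},
    {"linear":[0,0,0],"turn":[0,0,0.8],"claw":0.3},
    {"linear":[0,0,0],"turn":[0,0,0.8],"claw":0.3},
    {"linear":[0,0,0],"turn":[0,0,0.8],"claw":0.3},
    {"linear":[0,0,0],"turn":[0,0,0.8],"claw":0.3},
    {"linear":[0,0,0],"turn":[0,0,0.8],"claw":0.3},
    {"linear":[0,0,0],"turn":[0,0,0.8],"claw":0.3},
    {"linear":[0,0,0],"turn":[0,0,0.8],"claw":0.3}
  ]
}}

```text
time: 6.53
position: [0.5747, 0.132, 0.0893]
tool_rot: [1.484, 2.767, 0.001]
ft_force: [-2.6, -2.4, 11.0]
grip_width: 0.701
```

Call:
{"fn": "move_arm", "kwargs": {
  "deltas": [
    {"linear":[0,0,0],"turn":[0,0,0.9],"claw":0.3},
    {"linear":[0,0,0],"turn":[0,0,0.9],"claw":0.3},
    {"linear":[0,0,0],"turn":[0,0,0.9],"claw":0.3},
    {"linear":[0,0,0],"turn":[0,0,0.9],"claw":0.3},
    {"linear":[0,0,0],"turn":[0,0,0.9],"claw":0.3},
    {"linear":[0,0,0],"turn":[0,0,0.9],"claw":0.3},
    {"linear":[0,0,0],"turn":[0,0,0.9],"claw":0.3},
    {"linear":[0,0,0],"turn":[0,0,0.9],"claw":0.3},
    {"linear":[0,0,0],"turn":[0,0,0.9],"claw":0.3},
    {"linear":[0,0,0],"turn":[0,0,0.9],"claw":0.3}
  ]
}}

```text
time: 7.37
position: [0.5743, 0.1323, 0.0892]
tool_rot: [-2.268, -2.174, -0.001]
ft_force: [-3.5, -1.2, 9.9]
grip_width: 0.701
```

```bash
python3 - <<'E'
from h import *
s=ctrl.get_state();d=shot('wrist','w2.png');t=shot('top','t2.png');sc=shot('scene','s2.png')
print(s['position'],s['tool_rot'],s['joint_positions'][6],s['ft_force'],s['torque'])
x=cv2.imread('pics/w2.png')[100:300,180:440];y=cv2.imread('pics/s2.png')[140:240,285:410]
cv2.imwrite('pics/c2.png',np.hstack([cv2.resize(x,(520,400)),cv2.resize(y,(280,400))]))
E
```

```text
[0.57433285 0.13229209 0.08922098] [-2.26798147e+00 -2.17378834e+00 -1.44635646e-03] -0.15029637770803958 [-3.45497717 -1.24299924  9.90874624] [-0.33298216  0.91573167  0.1666609 ]
```

View pics/c2.png

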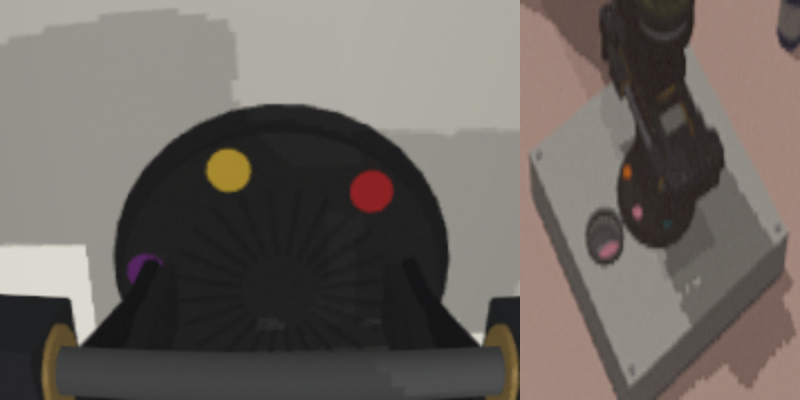

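The crop shows yellow and red keeping their place relative to the fingers, so the wheel follows without obvious slip. Continuing the turn.

Call:
{"fn": "move_arm", "kwargs": {
  "deltas": [
    {"linear":[0,0,0],"turn":[0,0,0.9],"claw":0.3},
    {"linear":[0,0,0],"turn":[0,0,0.9],"claw":0.3},
    {"linear":[0,0,0],"turn":[0,0,0.9],"claw":0.3},
    {"linear":[0,0,0],"turn":[0,0,0.9],"claw":0.3},
    {"linear":[0,0,0],"turn":[0,0,0.9],"claw":0.3},
    {"linear":[0,0,0],"turn":[0,0,0.9],"claw":0.3},
    {"linear":[0,0,0],"turn":[0,0,0.9],"claw":0.3},
    {"linear":[0,0,0],"turn":[0,0,0.9],"claw":0.3},
    {"linear":[0,0,0],"turn":[0,0,0.9],"claw":0.3},
    {"linear":[0,0,0],"turn":[0,0,0.9],"claw":0.3}
  ]
}}

```text
time: 8.35
position: [0.5744, 0.1328, 0.0892]
tool_rot: [-2.828, -1.367, -0.002]
ft_force: [-3.2, 0.2, 11.5]
grip_width: 0.701
```

Call:
{"fn": "move_arm", "kwargs": {
  "deltas": [
    {"linear":[0,0,0],"turn":[0,0,0.9],"claw":0.3},
    {"linear":[0,0,0],"turn":[0,0,0.9],"claw":0.3},
    {"linear":[0,0,0],"turn":[0,0,0.9],"claw":0.3},
    {"linear":[0,0,0],"turn":[0,0,0.9],"claw":0.3},
    {"linear":[0,0,0],"turn":[0,0,0.9],"claw":0.3},
    {"linear":[0,0,0],"turn":[0,0,0.9],"claw":0.3},
    {"linear":[0,0,0],"turn":[0,0,0.5],"claw":0.3},
    {"linear":[0,0,0],"turn":[0,0,0],"claw":0.3}
  ]
}}

```text
time: 9.02
position: [0.5745, 0.133, 0.0892]
tool_rot: [-3.047, -0.762, -0.002]
ft_force: [-3.2, 0.3, 11.5]
grip_width: 0.699
```

```bash
cat > ang.py <<'E'
from h import *
def ang(z=.0685,c=(.5749,.1331),wd=-87.4):
    s=ctrl.get_state();d=cams.get_image('wrist');h=cv2.cvtColor(d['image'],cv2.COLOR_RGB2HSV).astype(int)
    H,S,V=h[...,0],h[...,1],h[...,2]; sat=(S>110)&(V>70)
    ms=dict(yellow=sat&(H>20)&(H<32),red=sat&((H<5)|(H>174)),teal=sat&(H>80)&(H<100),violet=(S>90)&(V>50)&(H>130)&(H<160))
    idx=dict(teal=0,red=1,yellow=2,violet=3)
    print(s['position'],s['tool_rot'],s['ft_force'])
    for n,m in ms.items():
        k,lab,st,ce=cv2.connectedComponentsWithStats(m.astype(np.uint8))
        for i in range(1,k):
            if st[i,4]<25: continue
            w=wray(d,s,*ce[i],z)[:2]-c; r=np.hypot(*w)
            if .03<r<.05: print(n,ce[i].round(1),st[i,4],round(r,4),'wheel',round((np.degrees(np.arctan2(w[1],w[0]))-60*idx[n]-wd+180)%360-180,1))
E
python3 -c "from ang import *;ang()"
```

```text
[0.57448919 0.13300445 0.08920776] [-3.04662026e+00 -7.61537767e-01 -2.04651324e-03] [-3.24739157  0.3439972  11.52798046]
yellow [294.3 185.2] 408 0.0398 wheel 15.3
red [365.7 196.3] 384 0.0403 wheel 15.8
violet [248.9 232.3] 104 0.0419 wheel 13.1
```

Call:
{"fn": "move_arm", "kwargs": {
  "deltas": [
    {"linear":[0,0,0],"turn":[0,0,0.8],"claw":0.3},
    {"linear":[0,0,0],"turn":[0,0,0.8],"claw":0.3},
    {"linear":[0,0,0],"turn":[0,0,0.8],"claw":0.3},
    {"linear":[0,0,0],"turn":[0,0,0.8],"claw":0.3},
    {"linear":[0,0,0],"turn":[0,0,0.6],"claw":0.3},
    {"linear":[0,0,0],"turn":[0,0,0],"claw":0.3},
    {"linear":[0,0,0],"turn":[0,0,0],"claw":0.3}
  ]
}}

```text
time: 9.65
position: [0.5746, 0.1331, 0.0892]
tool_rot: [-3.12, -0.354, -0.002]
ft_force: [-2.6, -0.5, 10.8]
grip_width: 0.697
```

```bash
python3 -c "from ang import *;ang()"
```

```text
[0.57457497 0.13305487 0.08924452] [-3.11995822e+00 -3.53527428e-01 -2.08572144e-03] [-2.59385501 -0.52602881 10.84889275]
yellow [294.2 185.2] 408 0.04 wheel -0.0
red [365.6 196.3] 388 0.0405 wheel 0.9
violet [248.9 232.3] 105 0.042 wheel -2.3
```

Call:
{"fn": "move_arm", "kwargs": {
  "deltas": [
    {"linear":[0,0,-0.1],"turn":[0,0,0],"claw":0.3},
    {"linear":[0,0,-0.5],"turn":[0,0,0],"claw":0.3},
    {"linear":[0,0,-0.9],"turn":[0,0,0],"claw":0.3},
    {"linear":[0,0,-0.9],"turn":[0,0,0],"claw":0.3},
    {"linear":[0,0,-0.9],"turn":[0,0,0],"claw":0.3},
    {"linear":[0,0,-0.9],"turn":[0,0,0],"claw":0.3},
    {"linear":[0,0,-0.5],"turn":[0,0,0],"claw":0.3},
    {"linear":[0,0,0],"turn":[0,0,0],"claw":0.3},
    {"linear":[0,0,0],"turn":[0,0,0],"claw":0.3},
    {"linear":[0,0,0],"turn":[0,0,0],"claw":0.3}
  ]
}}

```text
time: 10.53
position: [0.5732, 0.1324, 0.2273]
tool_rot: [3.121, 0.354, -0.003]
ft_force: [-0.0, 0.2, -0.3]
grip_width: 0.698
```

```bash
python3 - <<'E'
from ang import *
ang(.069); s=ctrl.get_state(); d=shot('wrist','w3.png'); print(s['joint_positions'].round(2),s['time'])
for q in ((.569,-.368,.09),(.5783,.0515,.06)): print(wproj(d,s,q))
E
```

```text
[0.57316322 0.13235682 0.22733299] [ 3.12127990e+00  3.54144289e-01 -2.94098911e-03] [-0.00048902  0.21596344 -0.27527626]
yellow [305.1 144.3] 139 0.0396 wheel 0.1
red [345.4 150.8] 131 0.0403 wheel 0.2
teal [358.5 187.2] 116 0.0406 wheel 1.3
violet [280.1 175. ] 114 0.0394 wheel 0.9
[-0.99  0.26  0.85  1.66 -0.2   1.32 -1.45] 10.5833
(np.float64(619.569040957878), np.float64(258.8409595969241))
(np.float64(394.4283024871164), np.float64(192.44564667640768))
```

View pics/w3.png

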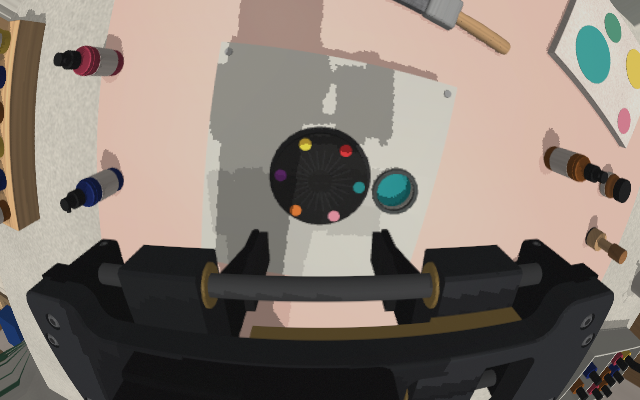

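The wrist view shows teal filling the window at (394,190) with the wheel at about 0.5°. The stamp is at (607,246). I'll move over to it.

Call:
{"fn": "move_arm", "kwargs": {
  "deltas": [
    {"linear":[-0.2,0.9,0],"turn":[0,0,0],"claw":0.3},
    {"linear":[-0.2,0.9,0],"turn":[0,0,0],"claw":0.3},
    {"linear":[-0.2,0.9,0],"turn":[0,0,0],"claw":0.3},
    {"linear":[-0.2,0.9,0],"turn":[0,0,0],"claw":0.3},
    {"linear":[-0.2,0.9,0],"turn":[0,0,0],"claw":0.3},
    {"linear":[-0.2,0.9,0],"turn":[0,0,0],"claw":0.3},
    {"linear":[-0.2,0.9,0],"turn":[0,0,0],"claw":0.3},
    {"linear":[-0.2,0.9,0],"turn":[0,0,0],"claw":0.3},
    {"linear":[-0.2,0.9,0],"turn":[0,0,0],"claw":0.3},
    {"linear":[-0.2,0.9,0],"turn":[0,0,0],"claw":0.3},
    {"linear":[-0.2,0.9,0],"turn":[0,0,0],"claw":0.3},
    {"linear":[-0.2,0.9,0],"turn":[0,0,0],"claw":0.3},
    {"linear":[-0.2,0.9,0],"turn":[0,0,0],"claw":0.3},
    {"linear":[-0.2,0.9,0],"turn":[0,0,0],"claw":0.3},
    {"linear":[-0.2,0.9,0],"turn":[0,0,0],"claw":0.3},
    {"linear":[-0.2,0.9,0],"turn":[0,0,0],"claw":0.3},
    {"linear":[-0.2,0.9,0],"turn":[0,0,0],"claw":0.3},
    {"linear":[-0.2,0.9,0],"turn":[0,0,0],"claw":0.3},
    {"linear":[0,0,0],"turn":[0,0,0],"claw":0.3},
    {"linear":[0,0,0],"turn":[0,0,0],"claw":0.3}
  ]
}}

```text
time: 12.3
position: [0.5756, -0.3678, 0.2271]
tool_rot: [-3.122, -0.347, 0.004]
ft_force: [0.9, -0.4, -1.3]
grip_width: 0.698
```

Call:
{"fn": "move_arm", "kwargs": {
  "deltas": [
    {"linear":[0,0,0],"turn":[0,0,0],"claw":0.3},
    {"linear":[0,0,0],"turn":[0,0,0],"claw":0.3}
  ]
}}

```text
time: 12.47
position: [0.5781, -0.3638, 0.2279]
tool_rot: [-3.12, -0.357, 0.001]
ft_force: [0.9, 1.4, 0.4]
grip_width: 0.7
```

```bash
python3 - <<'E'
from h import *
s=ctrl.get_state();d=shot('wrist','w4.png')
print(s['position'],s['tool_rot'],s['joint_positions'].round(2))
print(wproj(d,s,(.575,-.37,.09)))
E
```

```text
[ 0.57807    -0.36376026  0.22787872] [-3.11961497e+00 -3.56700053e-01  5.99358382e-04] [-0.12  0.53  0.93  1.41 -0.43  1.41 -0.53]
(np.float64(325.1547323799753), np.float64(193.57967005709264))
```

View pics/w4.png

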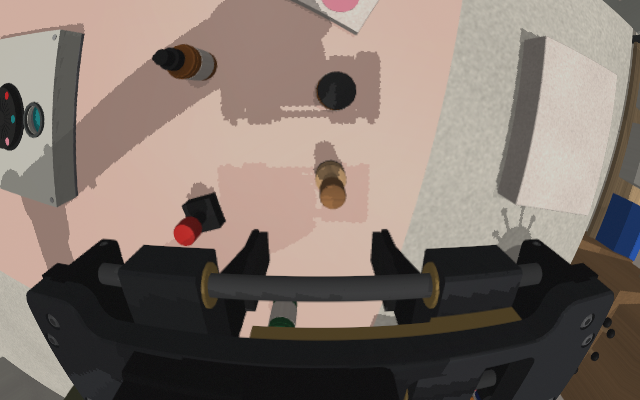

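The round stamp's top disc is at about (333,195), with nothing close beside it: the square stamp is at (203,215) and the jar at (336,90). Measuring its centre.

```bash
python3 - <<'E'
from h import *
s=ctrl.get_state();d=cams.get_image('wrist')
I=d['image'];g=cv2.cvtColor(I,cv2.COLOR_RGB2GRAY)
crop=cv2.resize(I[150:225,300:370],None,fx=8,fy=8,interpolation=cv2.INTER_CUBIC)
print(I[196,315:352].tolist())
c=cv2.HoughCircles(cv2.cvtColor(crop,cv2.COLOR_RGB2GRAY),cv2.HOUGH_GRADIENT,1,40,param1=60,param2=20,minRadius=80,maxRadius=135)
for x,y,r in c[0][:4]:
    u,v=300+(x+.5)/8-.5,150+(y+.5)/8-.5
    print(u,v,r/8,wray(d,s,u,v,.09))
cv2.circle(crop,(int(c[0][0][0]),int(c[0][0][1])),int(c[0][0][2]),(0,255,0),1)
cv2.imwrite('pics/c4.png',crop[:,:,::-1])
E
```

```text
[[201, 170, 156], [205, 177, 163], [209, 184, 169], [204, 180, 165], [155, 134, 119], [133, 101, 77], [131, 92, 59], [135, 94, 59], [138, 97, 61], [146, 102, 65], [146, 102, 65], [146, 102, 65], [146, 102, 64], [143, 101, 64], [136, 96, 61], [136, 96, 61], [136, 96, 61], [133, 94, 60], [131, 92, 59], [131, 92, 59], [131, 92, 59], [131, 92, 59], [130, 92, 59], [131, 92, 59], [130, 92, 59], [130, 92, 59], [130, 91, 58], [130, 92, 59], [128, 90, 58], [126, 89, 57], [132, 99, 77], [156, 128, 114], [198, 166, 153], [199, 166, 153], [200, 166, 153], [200, 167, 154], [201, 167, 154]]Traceback (most recent call last):
  File "<stdin>", line 7, in <module>
TypeError: 'NoneType' object is not subscriptable
```

```bash
python3 - <<'E'
from h import *
s=ctrl.get_state();d=cams.get_image('wrist');I=d['image'].astype(int)
m=(((I[...,0]-I[...,2])>58)).astype(np.uint8);m[:150]=0;m[230:]=0;m[:,:300]=0;m[:,370:]=0
k,l,st,ce=cv2.connectedComponentsWithStats(m);i=1+np.argmax(st[1:,4]);m=(l==i);print(st[i])
B=[]
for v in range(190,225):
    x=np.nonzero(m[v])[0]
    if len(x): B+= [(x[0]-.5,v),(x[-1]+.5,v)]; print(v,x[0],x[-1],end='; ')
W=np.array([wray(d,s,u,v,.09)[:2] for u,v in B])
W=W[[b[1]>=197 for b in B]]
A=np.c_[2*W,np.ones(len(W))];c=np.linalg.lstsq(A,(W**2).sum(1),rcond=None)[0]
print(c[:2],np.sqrt(c[2]+c[0]**2+c[1]**2))
from scipy.optimize import least_squares
f=least_squares(lambda p:np.hypot(*(W-p).T)-.013,c[:2]);c=f.x;print(c,abs(f.fun).max())
Rw=R.from_rotvec(s['tool_rot']).as_matrix()
print('delta tool frac',(Rw.T@np.r_[c[:2]-s['position'][:2],0.082-s['position'][2]])/.03)
t=shot('top');
E
```

```text
[320 186  25  23 453]
190 323 342; 191 322 343; 192 322 343; 193 321 343; 194 321 344; 195 321 344; 196 320 344; 197 320 344; 198 321 344; 199 321 344; 200 321 344; 201 321 343; 202 322 343; 203 322 342; 204 323 342; 205 324 341; 206 324 340; 207 326 337; 208 327 336; [ 0.572936   -0.37762892] 0.011626446659340909
[ 0.57508507 -0.37713088] 0.0014140988737952418
delta tool frac [-0.20472642  0.41591008  4.87966437]
```

Call:
{"fn": "move_arm", "kwargs": {
  "deltas": [
    {"linear":[-0.27,0.41,0.4],"turn":[0,0,0],"claw":0.3},
    {"linear":[0,0,0.8],"turn":[0,0,0],"claw":0.3},
    {"linear":[0,0,0.8],"turn":[0,0,0],"claw":0.3},
    {"linear":[0,0,0.8],"turn":[0,0,0],"claw":0.3},
    {"linear":[0,0,0.6],"turn":[0,0,0],"claw":0.3},
    {"linear":[0,0,0],"turn":[0,0,0],"claw":0.3},
    {"linear":[0,0,0],"turn":[0,0,0],"claw":0.3},
    {"linear":[0,0,0],"turn":[0,0,0],"claw":0.3}
  ]
}}

```text
time: 13.33
position: [0.5731, -0.3796, 0.1282]
tool_rot: [3.12, 0.354, 0.002]
ft_force: [-0.4, 0.0, 0.1]
grip_width: 0.7
```

Call:
{"fn": "move_arm", "kwargs": {
  "deltas": [
    {"linear":[0.015,-0.065,0.5],"turn":[0,0,0],"claw":0.3},
    {"linear":[0,0,0.5],"turn":[0,0,0],"claw":0.3},
    {"linear":[0,0,0.45],"turn":[0,0,0],"claw":0.3},
    {"linear":[0,0,0],"turn":[0,0,0],"claw":0.3},
    {"linear":[0,0,0],"turn":[0,0,0],"claw":0.3},
    {"linear":[0,0,0],"turn":[0,0,0],"claw":0.3}
  ]
}}

```text
time: 13.83
position: [0.5723, -0.3776, 0.0832]
tool_rot: [3.121, 0.354, -0.0]
ft_force: [-0.7, 0.2, -0.3]
grip_width: 0.699
```

Call:
{"fn": "move_arm", "kwargs": {
  "deltas": [
    {"linear":[0,0,0],"turn":[0,0,0],"claw":0.5},
    {"linear":[0,0,0],"turn":[0,0,0],"claw":0.6},
    {"linear":[0,0,0],"turn":[0,0,0],"claw":0.7},
    {"linear":[0,0,0],"turn":[0,0,0],"claw":0.75},
    {"linear":[0,0,0],"turn":[0,0,0],"claw":0.8},
    {"linear":[0,0,0],"turn":[0,0,0],"claw":0.9},
    {"linear":[0,0,0],"turn":[0,0,0],"claw":1},
    {"linear":[0,0,0],"turn":[0,0,0],"claw":1},
    {"linear":[0,0,0],"turn":[0,0,0],"claw":1}
  ],
  "grip_force": 30
}}

```text
time: 14.58
position: [0.5724, -0.3774, 0.0833]
tool_rot: [3.122, 0.354, 0.0]
ft_force: [-0.2, 0.0, 0.8]
grip_width: 0.291
```

Call:
{"fn": "move_arm", "kwargs": {
  "deltas": [
    {"linear":[0,0,-0.3],"turn":[0,0,0],"claw":1},
    {"linear":[0,0,-0.7],"turn":[0,0,0],"claw":1},
    {"linear":[0,0,-0.8],"turn":[0,0,0],"claw":1},
    {"linear":[0,0,-0.8],"turn":[0,0,0],"claw":1},
    {"linear":[0,0,-0.8],"turn":[0,0,0],"claw":1},
    {"linear":[0,0,-0.6],"turn":[0,0,0],"claw":1},
    {"linear":[0,0,0],"turn":[0,0,0],"claw":1}
  ]
}}

```text
time: 15.17
position: [0.5736, -0.3791, 0.2083]
tool_rot: [3.117, 0.353, 0.009]
ft_force: [1.4, -0.7, 0.3]
grip_width: 0.285
```

Call:
{"fn": "move_arm", "kwargs": {
  "deltas": [
    {"linear":[0.188,-0.772,0],"turn":[0,0,0],"claw":1},
    {"linear":[0.188,-0.772,0],"turn":[0,0,0],"claw":1},
    {"linear":[0.188,-0.772,0],"turn":[0,0,0],"claw":1},
    {"linear":[0.188,-0.772,0],"turn":[0,0,0],"claw":1},
    {"linear":[0.188,-0.772,0],"turn":[0,0,0],"claw":1},
    {"linear":[0.188,-0.772,0],"turn":[0,0,0],"claw":1},
    {"linear":[0.188,-0.772,0],"turn":[0,0,0],"claw":1},
    {"linear":[0.188,-0.772,0],"turn":[0,0,0],"claw":1},
    {"linear":[0.188,-0.772,0],"turn":[0,0,0],"claw":1},
    {"linear":[0.188,-0.772,0],"turn":[0,0,0],"claw":1},
    {"linear":[0.188,-0.772,0],"turn":[0,0,0],"claw":1},
    {"linear":[0.188,-0.772,0],"turn":[0,0,0],"claw":1},
    {"linear":[0.188,-0.772,0],"turn":[0,0,0],"claw":1},
    {"linear":[0.188,-0.772,0],"turn":[0,0,0],"claw":1},
    {"linear":[0.188,-0.772,0],"turn":[0,0,0],"claw":1},
    {"linear":[0.188,-0.772,0],"turn":[0,0,0],"claw":1},
    {"linear":[0.188,-0.772,0],"turn":[0,0,0],"claw":1},
    {"linear":[0.188,-0.772,0],"turn":[0,0,0],"claw":1},
    {"linear":[0,0,0],"turn":[0,0,0],"claw":1},
    {"linear":[0,0,0],"turn":[0,0,0],"claw":1}
  ]
}}

```text
time: 16.83
position: [0.5773, 0.0537, 0.2023]
tool_rot: [3.121, 0.36, -0.003]
ft_force: [-0.4, -0.7, -1.9]
grip_width: 0.289
```

Call:
{"fn": "move_arm", "kwargs": {
  "deltas": [
    {"linear":[0,0,0],"turn":[0,0,0],"claw":1},
    {"linear":[0,0,0],"turn":[0,0,0],"claw":1}
  ]
}}

```text
time: 17.0
position: [0.5777, 0.0499, 0.203]
tool_rot: [3.121, 0.35, -0.001]
ft_force: [-0.1, -0.1, -0.6]
grip_width: 0.29
```

```bash
python3 - <<'E'
from h import *
s=ctrl.get_state();d=shot('wrist','w5.png')
print(s['position'],s['tool_rot'],s['ft_force'],s['time'])
for z in (.005,-.005): print('underside pred',wproj(d,s,s['position']+[0,0,-.083]))
print('win',wproj(d,s,(.5783,.0515,.06)))
c=cv2.imread('pics/w5.png')[140:300,240:400]
cv2.imwrite('pics/c5.png',cv2.resize(c,(600,600),interpolation=cv2.INTER_CUBIC))
E
```

```text
[0.5777147  0.04992306 0.20301825] [ 3.12135168e+00  3.50162278e-01 -6.38029893e-04] [-0.11424428 -0.05486744 -0.56863735] 17.0
underside pred (np.float64(319.05516708639874), np.float64(209.85221410196226))
underside pred (np.float64(319.05516708639874), np.float64(209.85221410196226))
win (np.float64(317.6335367636958), np.float64(186.59004284226873))
```

View pics/c5.png

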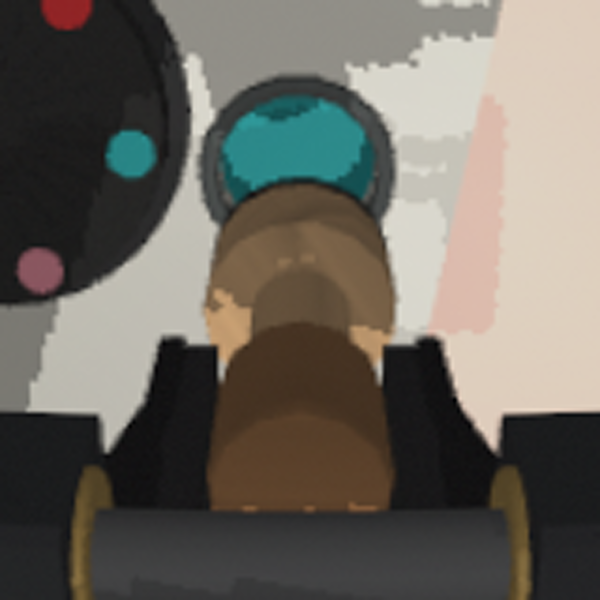

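The crop shows the stamp held straight, with the foot's front edge at about (300,182) and the teal window behind it. I'll check the foot's and collar's offsets in this same view.

```bash
python3 - <<'E'
from h import *
s=ctrl.get_state();d=cams.get_image('wrist');Rw=R.from_rotvec(s['tool_rot']).as_matrix()
I=d['image'].astype(int);g=cv2.cvtColor(d['image'],cv2.COLOR_RGB2GRAY).astype(int)
print('col320',[(v,I[v,320].tolist()) for v in range(184,194)])
f=lambda x,y,z:np.round(wproj(d,s,s['position']+Rw@[x,y,z]),1)
for x0 in (-.002,0,.002): print(x0,'front under',f(x0+.018,0,.0833),'sides', [f(x0,y,z)[0] for z in (.0833,.0553) for y in (-.018,.018)])
for v in (200,205,210,215,220): print(v,[(u,g[v,u]) for u in list(range(290,300))+list(range(341,351))])
# collar circle: outer edge with rays away from the foot
pts=[]
for a in np.radians(np.arange(150,391,6)):
    rr=np.arange(34,20,-.5); c=(319.5,185)
    pr=np.array([float(cv2.getRectSubPix(g.astype(np.uint8),(1,1),(c[0]+r*np.cos(a),c[1]+r*np.sin(a)))[0,0]) for r in rr])
    gr=pr[2:]-pr[:-2]; i=np.argmin(gr)
    if gr[i]<-25: pts.append((c[0]+rr[i+1]*np.cos(a),c[1]+rr[i+1]*np.sin(a)))
W=np.array([wray(d,s,u,v,.06)[:2] for u,v in pts])
from scipy.optimize import least_squares
q=least_squares(lambda p:np.hypot(*(W-p).T)-.0255,[.578,.05],loss='soft_l1',f_scale=.0007)
print('win',q.x,np.median(abs(np.hypot(*(W-q.x).T)-.0255)),len(W),'tool',Rw.T@np.r_[q.x-s['position'][:2],0])
E
```

```text
col320 [(184, [44, 138, 139]), (185, [45, 139, 139]), (186, [43, 133, 133]), (187, [28, 67, 66]), (188, [25, 34, 34]), (189, [75, 61, 47]), (190, [94, 76, 56]), (191, [94, 76, 56]), (192, [92, 75, 55]), (193, [93, 75, 56])]
-0.002 front under [319.1 190. ] sides [np.float64(295.9), np.float64(342.3), np.float64(293.1), np.float64(345.1)]
0 front under [319.1 187.4] sides [np.float64(295.9), np.float64(342.4), np.float64(293.0), np.float64(345.2)]
0.002 front under [319.1 184.9] sides [np.float64(295.8), np.float64(342.5), np.float64(292.9), np.float64(345.3)]
200 [(290, np.int64(192)), (291, np.int64(192)), (292, np.int64(192)), (293, np.int64(192)), (294, np.int64(193)), (295, np.int64(193)), (296, np.int64(193)), (297, np.int64(177)), (298, np.int64(120)), (299, np.int64(65)), (341, np.int64(95)), (342, np.int64(198)), (343, np.int64(213)), (344, np.int64(215)), (345, np.int64(215)), (346, np.int64(214)), (347, np.int64(215)), (348, np.int64(215)), (349, np.int64(214)), (350, np.int64(214))]
205 [(290, np.int64(191)), (291, np.int64(191)), (292, np.int64(191)), (293, np.int64(190))
[... 1083 characters left out ...]
 np.int64(122)), (345, np.int64(175)), (346, np.int64(213)), (347, np.int64(213)), (348, np.int64(214)), (349, np.int64(214)), (350, np.int64(214))]
220 [(290, np.int64(190)), (291, np.int64(190)), (292, np.int64(190)), (293, np.int64(177)), (294, np.int64(147)), (295, np.int64(104)), (296, np.int64(107)), (297, np.int64(151)), (298, np.int64(159)), (299, np.int64(159)), (341, np.int64(100)), (342, np.int64(100)), (343, np.int64(99)), (344, np.int64(98)), (345, np.int64(139)), (346, np.int64(190)), (347, np.int64(214)), (348, np.int64(213)), (349, np.int64(213)), (350, np.int64(213))]
win [0.57937761 0.05058526] 0.00033348148475531234 41 tool [ 1.68866003e-03 -3.02000572e-04 -5.42177806e-07]
```

Call:
{"fn": "move_arm", "kwargs": {
  "deltas": [
    {"linear":[0.04,-0.04,0.4],"turn":[0,0,0],"claw":1},
    {"linear":[0,0,0.5],"turn":[0,0,0],"claw":1},
    {"linear":[0,0,0.5],"turn":[0,0,0],"claw":1},
    {"linear":[0,0,0.3],"turn":[0,0,0],"claw":1},
    {"linear":[0,0,0],"turn":[0,0,0],"claw":1},
    {"linear":[0,0,0],"turn":[0,0,0],"claw":1},
    {"linear":[0,0,0],"turn":[0,0,0],"claw":1}
  ]
}}

```text
time: 17.68
position: [0.5794, 0.0528, 0.1528]
tool_rot: [3.122, 0.353, 0.002]
ft_force: [0.8, -0.7, -0.7]
grip_width: 0.291
```

```bash
python3 - <<'E'
from h import *
s=ctrl.get_state();d=shot('wrist','w6.png');print(s['position'],s['tool_rot'],s['ft_force'])
d=shot('scene','s6.png')
a=cv2.imread('pics/w6.png')[150:270,260:380];b=cv2.imread('pics/s6.png')[140:240,280:380]
cv2.imwrite('pics/c6.png',np.hstack([cv2.resize(a,(400,400),interpolation=2),cv2.resize(b,(400,400),interpolation=2)]))
E
```

```text
[0.57937096 0.05284932 0.15278689] [3.12162083e+00 3.53139996e-01 1.67970093e-03] [ 0.8245528  -0.670404   -0.68985066]
```

View pics/c6.png

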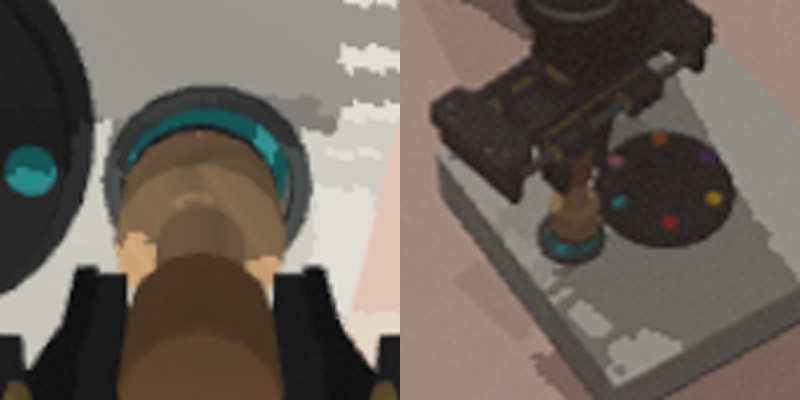

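The view shows the foot just above the collar, about 1.5 mm toward the hub side. That agrees with the pose reading, so I'll correct it and enter slowly.

Call:
{"fn": "move_arm", "kwargs": {
  "deltas": [
    {"linear":[-0.037,0.043,0.05],"turn":[0,0,0],"claw":1},
    {"linear":[0,0,0.05],"turn":[0,0,0],"claw":1},
    {"linear":[0,0,0.05],"turn":[0,0,0],"claw":1},
    {"linear":[0,0,0],"turn":[0,0,0],"claw":1},
    {"linear":[0,0,0],"turn":[0,0,0],"claw":1}
  ]
}}

```text
time: 18.2
position: [0.578, 0.0516, 0.1476]
tool_rot: [-3.122, -0.354, 0.0]
ft_force: [0.2, -0.1, -0.8]
grip_width: 0.288
```

Call:
{"fn": "move_arm", "kwargs": {
  "deltas": [
    {"linear":[0.02,0.005,0.07],"turn":[0,0,0],"claw":1},
    {"linear":[0,0,0.07],"turn":[0,0,0],"claw":1},
    {"linear":[0,0,0.07],"turn":[0,0,0],"claw":1},
    {"linear":[0,0,0.07],"turn":[0,0,0],"claw":1},
    {"linear":[0,0,0],"turn":[0,0,0],"claw":1},
    {"linear":[0,0,0],"turn":[0,0,0],"claw":1}
  ]
}}

```text
time: 18.7
position: [0.5785, 0.0515, 0.1391]
tool_rot: [3.122, 0.354, -0.001]
ft_force: [-0.2, 0.4, -1.1]
grip_width: 0.293
```

Call:
{"fn": "move_arm", "kwargs": {
  "deltas": [
    {"linear":[0,0,0.1],"turn":[0,0,0],"claw":1},
    {"linear":[0,0,0.1],"turn":[0,0,0],"claw":1},
    {"linear":[0,0,0.1],"turn":[0,0,0],"claw":1},
    {"linear":[0,0,0.1],"turn":[0,0,0],"claw":1},
    {"linear":[0,0,0.05],"turn":[0,0,0],"claw":1},
    {"linear":[0,0,0],"turn":[0,0,0],"claw":1},
    {"linear":[0,0,0],"turn":[0,0,0],"claw":1}
  ]
}}

```text
time: 19.28
position: [0.5786, 0.0516, 0.1257]
tool_rot: [3.122, 0.354, -0.0]
ft_force: [-0.1, -0.7, -2.1]
grip_width: 0.294
```

Call:
{"fn": "move_arm", "kwargs": {
  "deltas": [
    {"linear":[0,0,0.06],"turn":[0,0,0],"claw":1},
    {"linear":[0,0,0.06],"turn":[0,0,0],"claw":1},
    {"linear":[0,0,0],"turn":[0,0,0],"claw":1},
    {"linear":[0,0,0],"turn":[0,0,0],"claw":1}
  ]
}}

```text
time: 19.62
position: [0.5786, 0.0516, 0.1221]
tool_rot: [-3.122, -0.354, 0.0]
ft_force: [0.1, 0.2, -1.3]
grip_width: 0.289
```

Call:
{"fn": "move_arm", "kwargs": {
  "deltas": [
    {"linear":[0,0,0.03],"turn":[0,0,0],"claw":1},
    {"linear":[0,0,0],"turn":[0,0,0],"claw":1},
    {"linear":[0,0,0],"turn":[0,0,0],"claw":1}
  ]
}}

```text
time: 19.87
position: [0.5787, 0.0516, 0.1213]
tool_rot: [-3.122, -0.354, -0.0]
ft_force: [0.1, -0.4, -0.8]
grip_width: 0.286
```

Call:
{"fn": "move_arm", "kwargs": {
  "deltas": [
    {"linear":[0,0,0.03],"turn":[0,0,0],"claw":1},
    {"linear":[0,0,0],"turn":[0,0,0],"claw":1},
    {"linear":[0,0,0],"turn":[0,0,0],"claw":1}
  ]
}}

```text
time: 20.12
position: [0.5787, 0.0516, 0.1204]
tool_rot: [-3.122, -0.354, 0.0]
ft_force: [-0.3, 0.1, -0.3]
grip_width: 0.292
```

Call:
{"fn": "move_arm", "kwargs": {
  "deltas": [
    {"linear":[0,0,0.025],"turn":[0,0,0],"claw":1},
    {"linear":[0,0,0],"turn":[0,0,0],"claw":1},
    {"linear":[0,0,0],"turn":[0,0,0],"claw":1}
  ]
}}

```text
time: 20.37
position: [0.5787, 0.0516, 0.1196]
tool_rot: [-3.122, -0.354, 0.0]
ft_force: [0.4, 0.1, -0.4]
grip_width: 0.293
```

Call:
{"fn": "move_arm", "kwargs": {
  "deltas": [
    {"linear":[0,0,0.025],"turn":[0,0,0],"claw":1},
    {"linear":[0,0,0],"turn":[0,0,0],"claw":1},
    {"linear":[0,0,0],"turn":[0,0,0],"claw":1}
  ]
}}

```text
time: 20.62
position: [0.5789, 0.0515, 0.1192]
tool_rot: [-3.122, -0.354, -0.001]
ft_force: [-0.1, 0.5, 0.9]
grip_width: 0.288
```

Call:
{"fn": "move_arm", "kwargs": {
  "deltas": [
    {"linear":[0,0,0.025],"turn":[0,0,0],"claw":1},
    {"linear":[0,0,0],"turn":[0,0,0],"claw":1},
    {"linear":[0,0,0],"turn":[0,0,0],"claw":1}
  ]
}}

```text
time: 20.87
position: [0.579, 0.0514, 0.1186]
tool_rot: [3.122, 0.354, 0.001]
ft_force: [-0.7, -0.4, 3.1]
grip_width: 0.287
```

Call:
{"fn": "move_arm", "kwargs": {
  "deltas": [
    {"linear":[0,0,0.02],"turn":[0,0,0],"claw":1},
    {"linear":[0,0,0],"turn":[0,0,0],"claw":1},
    {"linear":[0,0,0],"turn":[0,0,0],"claw":1}
  ]
}}

```text
time: 21.12
position: [0.579, 0.0513, 0.118]
tool_rot: [3.121, 0.354, 0.001]
ft_force: [-0.4, -1.1, 5.6]
grip_width: 0.289
```

Call:
{"fn": "move_arm", "kwargs": {
  "deltas": [
    {"linear":[0,0,0.022],"turn":[0,0,0],"claw":1},
    {"linear":[0,0,0],"turn":[0,0,0],"claw":1},
    {"linear":[0,0,0],"turn":[0,0,0],"claw":1}
  ]
}}

```text
time: 21.37
position: [0.5792, 0.0512, 0.1175]
tool_rot: [3.121, 0.353, 0.002]
ft_force: [-0.4, -1.2, 6.2]
grip_width: 0.294
```

Call:
{"fn": "move_arm", "kwargs": {
  "deltas": [
    {"linear":[0,0,0.015],"turn":[0,0,0],"claw":1},
    {"linear":[0,0,0],"turn":[0,0,0],"claw":1},
    {"linear":[0,0,0],"turn":[0,0,0],"claw":1}
  ]
}}

```text
time: 21.62
position: [0.5793, 0.0512, 0.1173]
tool_rot: [3.121, 0.353, 0.002]
ft_force: [-1.5, -1.3, 6.8]
grip_width: 0.289
```

Call:
{"fn": "move_arm", "kwargs": {
  "deltas": [
    {"linear":[0,0,0.015],"turn":[0,0,0],"claw":1},
    {"linear":[0,0,0],"turn":[0,0,0],"claw":1},
    {"linear":[0,0,0],"turn":[0,0,0],"claw":1}
  ]
}}

```text
time: 21.87
position: [0.5794, 0.0512, 0.117]
tool_rot: [3.121, 0.353, 0.002]
ft_force: [-0.9, -1.6, 9.0]
grip_width: 0.29
```

Call:
{"fn": "move_arm", "kwargs": {
  "deltas": [
    {"linear":[0,0,0],"turn":[0,0,0],"claw":1},
    {"linear":[0,0,0],"turn":[0,0,0],"claw":1},
    {"linear":[0,0,0],"turn":[0,0,0],"claw":1},
    {"linear":[0,0,0],"turn":[0,0,0],"claw":1},
    {"linear":[0,0,0],"turn":[0,0,0],"claw":1},
    {"linear":[0,0,0],"turn":[0,0,0],"claw":1}
  ]
}}

```text
time: 22.37
position: [0.5793, 0.0511, 0.117]
tool_rot: [3.122, 0.353, 0.002]
ft_force: [-1.8, -0.8, 8.2]
grip_width: 0.291
```

Call:
{"fn": "move_arm", "kwargs": {
  "deltas": [
    {"linear":[0,0,0],"turn":[0,0,0],"claw":1},
    {"linear":[0,0,0],"turn":[0,0,0],"claw":1},
    {"linear":[0,0,0],"turn":[0,0,0],"claw":1},
    {"linear":[0,0,0],"turn":[0,0,0],"claw":1},
    {"linear":[0,0,0],"turn":[0,0,0],"claw":1},
    {"linear":[0,0,0],"turn":[0,0,0],"claw":1}
  ]
}}

```text
time: 22.87
position: [0.5794, 0.0511, 0.117]
tool_rot: [3.122, 0.353, 0.002]
ft_force: [-0.5, -1.3, 8.9]
grip_width: 0.291
```

Call:
{"fn": "move_arm", "kwargs": {
  "deltas": [
    {"linear":[0,0,-0.04],"turn":[0,0,0],"claw":1},
    {"linear":[0,0,-0.04],"turn":[0,0,0],"claw":1},
    {"linear":[0,0,0],"turn":[0,0,0],"claw":1},
    {"linear":[0,0,0],"turn":[0,0,0],"claw":1}
  ]
}}

```text
time: 23.2
position: [0.5788, 0.0514, 0.1184]
tool_rot: [3.121, 0.354, 0.001]
ft_force: [-0.2, -1.3, 3.0]
grip_width: 0.29
```

Now I'll open the gripper in place, then withdraw straight up.

Call:
{"fn": "move_arm", "kwargs": {
  "deltas": [
    {"linear":[0,0,0],"turn":[0,0,0],"claw":0.6},
    {"linear":[0,0,0],"turn":[0,0,0],"claw":0.5},
    {"linear":[0,0,0],"turn":[0,0,0],"claw":0.4},
    {"linear":[0,0,0],"turn":[0,0,0],"claw":0.35},
    {"linear":[0,0,0],"turn":[0,0,0],"claw":0.35},
    {"linear":[0,0,0],"turn":[0,0,0],"claw":0.35}
  ]
}}

```text
time: 23.7
position: [0.5785, 0.0517, 0.1182]
tool_rot: [-3.121, -0.354, 0.001]
ft_force: [0.3, 0.4, 0.5]
grip_width: 0.621
```

Call:
{"fn": "move_arm", "kwargs": {
  "deltas": [
    {"linear":[0,0,-0.2],"turn":[0,0,0],"claw":0.35},
    {"linear":[0,0,-0.5],"turn":[0,0,0],"claw":0.35},
    {"linear":[0,0,-0.8],"turn":[0,0,0],"claw":0.35},
    {"linear":[0,0,-0.8],"turn":[0,0,0],"claw":0.35},
    {"linear":[0,0,-0.8],"turn":[0,0,0],"claw":0.35},
    {"linear":[0,0,-0.8],"turn":[0,0,0],"claw":0.35},
    {"linear":[0,0,0],"turn":[0,0,0],"claw":0.35},
    {"linear":[0,0,0],"turn":[0,0,0],"claw":0.35},
    {"linear":[0,0,0],"turn":[0,0,0],"claw":0.35},
    {"linear":[0,0,0],"turn":[0,0,0],"claw":0.35}
  ]
}}

```text
time: 24.53
position: [0.5779, 0.0517, 0.2343]
tool_rot: [3.122, 0.354, -0.003]
ft_force: [-0.1, 0.6, -0.5]
grip_width: 0.649
```

```bash
python3 - <<'E'
from ang import *
ang(.069);s=ctrl.get_state();d=shot('wrist','w7.png');print(s['grip_width'],s['time'])
e=shot('scene','s7.png')
a=cv2.imread('pics/w7.png')[100:300,220:420];b=cv2.imread('pics/s7.png')[120:320,130:430]
cv2.imwrite('pics/c7.png',np.hstack([cv2.resize(a,(400,400),interpolation=2),cv2.resize(b,(400,400),interpolation=2)]))
for h in (.0,.028,.058,.09): print(h,wproj(d,s,(.5787,.0514,.037+h)))
E
```

```text
[0.57792352 0.05165266 0.23433772] [ 3.12152947e+00  3.53848678e-01 -2.99190381e-03] [-0.10216254  0.55543214 -0.45909506]
yellow [227.2 131.7] 122 0.0396 wheel 0.0
red [265.3 136.6] 123 0.0406 wheel 0.2
teal [280.2 172.7] 120 0.0407 wheel 1.4
violet [206.3 161.9] 103 0.0394 wheel 1.0
0.6493444035353766 24.5833
0.0 (np.float64(319.6160223284188), np.float64(172.79243006072886))
0.028 (np.float64(319.62248987313785), np.float64(179.35132193975826))
0.058 (np.float64(319.63077873492745), np.float64(187.7252694805215))
0.09 (np.float64(319.6416797938504), np.float64(198.68427638717867))
```

View pics/c7.png

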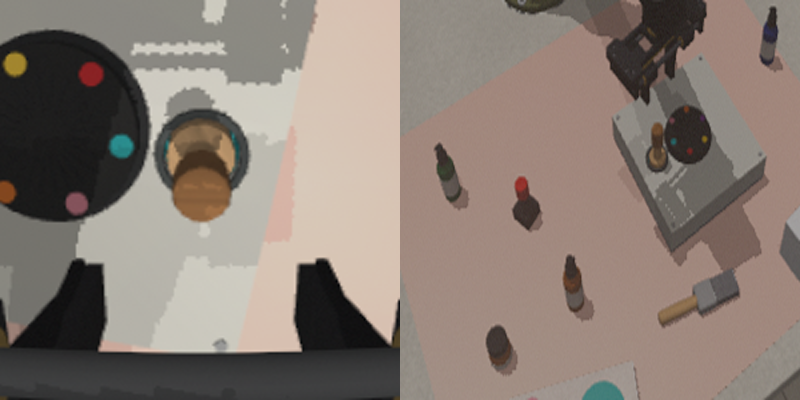

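The stamp stands upright in the window: its top is at crop (202,193), i.e. about (321,197), against a predicted (319.6,198.7). The wheel is at about 0.6°, the bystanders haven't moved, and the gripper is clear. Handing in.

```bash
python3 -c "
from h import *
print(ctrl.close_job())"
```

```text
the job is handed in; nothing more can be done
None
```

I finished the job and handed it in at about 24.6 s of the 72 s allowed; no verdict was reported.

- **Wheel:** I pressed two spread fingertips on the hub at about 10 N and turned it about 147° clockwise, until teal filled the window. The highest wrist force reading was 11.5 N. After release the four dots put the wheel at 0.0° to 1.4° (0.08 rad is 4.6°).
- **Stamp:** I gripped the round stamp at 30 N and lowered it into the window without touching the collar. I pressed it on the teal pad at about 9 to 10 N for just over a second, eased off, opened the gripper and backed straight up.
- **Last checks:** The stamp stands upright in the window. Its top was within about 2 px, roughly 2 mm, of the position predicted for a centred stamp. By eye in the final scene picture, the bystanders in view had not moved. The rose spray bottle was outside that crop, and the arm passed nowhere near it. The gripper is clear of everything.
- **Disagreements:**
  - While pressing the stamp, the wrist force rose less per millimetre than the stated 6 N/mm spring. I went by the force reading, not by depth.
  - Two views of the window centre differed by about 1.4 mm, so I aimed between them.

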